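# Gauge a specimen rod in the hole plate

### The job

Take the rod that stands in the blue single stand and find its size in the hole gauge: starting at the tightest hole (the end with the red dot), press its foot gently but firmly enough to feel it bear on the hole, then step along the row the same way, one hole at a time, never skipping one and never forcing it, until it passes cleanly. Leave it there, let go, upright and fully home with its flange flat on the plate; leave the two rods in the black rack and everything else on the bench alone.

Things in the scene. Friction and masses are not known exactly. Their poses are not given: they have to be found in the camera images.
- gauge: the hole gauge: an aluminium plate 64 x 190 x 12 mm floating level on springs over two fixed blue feet; pressed down it gives about 1 mm per 3 N (first movement at about 1 N) and comes hard against its stop after 6 mm, springing back when let go; origin under its middle at table height, plate top 60 mm up, open space of 48 mm below the plate; its y axis runs along the row of holes towards the tightest hole (end marked by a red dot)
- hole0 (a point): middle of the mouth, in the plate's top face, of the gauge hole (tightest) of 13 mm diameter, straight through, mouth chamfered 1 mm; holes are 42 mm apart in order 13, 16, 19, 22 mm; z up
- hole1 (a point): middle of the mouth, in the plate's top face, of the gauge hole of 16 mm diameter, straight through, mouth chamfered 1 mm; holes are 42 mm apart in order 13, 16, 19, 22 mm; z up
- hole2 (a point): middle of the mouth, in the plate's top face, of the gauge hole of 19 mm diameter, straight through, mouth chamfered 1 mm; holes are 42 mm apart in order 13, 16, 19, 22 mm; z up
- hole3 (a point): middle of the mouth, in the plate's top face, of the gauge hole (widest) of 22 mm diameter, straight through, mouth chamfered 1 mm; holes are 42 mm apart in order 13, 16, 19, 22 mm; z up
- rod_a_grip (a point): middle of the orange grip (26 mm diameter, 44 mm tall) of rod a, one of three rods that look alike when standing in their holders. Each is, from the bottom, a steel shaft 40 mm long with a chamfered foot, a flange 34 mm across and 6 mm thick, and the grip; whole rod 90 mm, about 0.14 kg. The shaft is 15, 18 or 21 mm thick; which rod has which is not told. This point is 28 mm above the flange's underside and 68 mm above the foot; z runs from the foot up through the grip
- rod_a_foot (a point): middle of the foot face (lowest end) of rod a, 68 mm below its grip's middle
- rod_b_grip (a point): middle of the orange grip (26 mm diameter, 44 mm tall) of rod b, one of three rods that look alike when standing in their holders. Each is, from the bottom, a steel shaft 40 mm long with a chamfered foot, a flange 34 mm across and 6 mm thick, and the grip; whole rod 90 mm, about 0.14 kg. The shaft is 15, 18 or 21 mm thick; which rod has which is not told. This point is 28 mm above the flange's underside and 68 mm above the foot; z runs from the foot up through the grip
- rod_b_foot (a point): middle of the foot face (lowest end) of rod b, 68 mm below its grip's middle
- rod_c_grip (a point): middle of the orange grip (26 mm diameter, 44 mm tall) of rod c, one of three rods that look alike when standing in their holders. Each is, from the bottom, a steel shaft 40 mm long with a chamfered foot, a flange 34 mm across and 6 mm thick, and the grip; whole rod 90 mm, about 0.14 kg. The shaft is 15, 18 or 21 mm thick; which rod has which is not told. This point is 28 mm above the flange's underside and 68 mm above the foot; z runs from the foot up through the grip
- rod_c_foot (a point): middle of the foot face (lowest end) of rod c, 68 mm below its grip's middle
- stand_mouth (a point): middle of the 25 mm socket mouth in the top of the blue single stand, a fixed block 64 x 64 mm and 50 mm high; the rod to be gauged hangs loosely here with its flange resting on the block's top. Any of the three rods may be the one here
- rack_mouth (a point): middle of the top of the black rack, a fixed block 64 x 150 x 50 mm high with two 25 mm sockets 84 mm apart, where the other two rods stand
- mouse: white computer mouse, 105 x 60 x 33 mm, loose; origin at the middle of its underside
- sample_case: small sample case with a grey lid, 72 x 52 x 22 mm, loose; origin at the middle of its underside
- jar: amber jar, 64 mm across, 75 mm tall, loose; origin at the middle of its underside
- pen: orange marker pen, 140 x 11 x 11 mm, loose; origin at the middle of its underside
- cap_ring: dark steel ring, 52 mm across, 14 mm tall, loose; origin at the middle of its underside
Not all that is in view belongs to the job. What is shaped like the part that bears rod_c_grip but green or turquoise is not meant.

How it is judged (in metres and radians):
On the way, in this order (a step that is already met when the one before it is completed fails the run):
1. the rod is tried in the tightest hole: its foot bears on the mouth, within 5 mm of the middle, with more than 1 N (((horizontal distance between rod_a_foot and hole0 below 0.005 m and ((contact force between rod_a and gauge above 1 N and z of rod_a_foot in the frame of hole0 below 0.006 m) or z of rod_a_foot in the frame of hole0 below -0.005 m)) or (horizontal distance between rod_b_foot and hole0 below 0.005 m and ((contact force between rod_b and gauge above 1 N and z of rod_b_foot in the frame of hole0 below 0.006 m) or z of rod_b_foot in the frame of hole0 below -0.005 m)) or (horizontal distance between rod_c_foot and hole0 below 0.005 m and ((contact force between rod_c and gauge above 1 N and z of rod_c_foot in the frame of hole0 below 0.006 m) or z of rod_c_foot in the frame of hole0 below -0.005 m)))), for 0.1 s.
2. the rod is tried in the second hole: its foot bears on the mouth with more than 1 N, or enters (((horizontal distance between rod_a_foot and hole1 below 0.005 m and ((contact force between rod_a and gauge above 1 N and z of rod_a_foot in the frame of hole1 below 0.006 m) or z of rod_a_foot in the frame of hole1 below -0.005 m)) or (horizontal distance between rod_b_foot and hole1 below 0.005 m and ((contact force between rod_b and gauge above 1 N and z of rod_b_foot in the frame of hole1 below 0.006 m) or z of rod_b_foot in the frame of hole1 below -0.005 m)) or (horizontal distance between rod_c_foot and hole1 below 0.005 m and ((contact force between rod_c and gauge above 1 N and z of rod_c_foot in the frame of hole1 below 0.006 m) or z of rod_c_foot in the frame of hole1 below -0.005 m)))), for 0.1 s.
3. the rod is fully home in the second hole if that is its size, else it is tried in the third hole: its foot bears on the mouth or enters (((horizontal distance between rod_a_foot and hole1 below 0.003 m and z of rod_a_foot in the frame of hole1 below -0.0375 m) or (horizontal distance between rod_b_foot and hole2 below 0.005 m and ((contact force between rod_b and gauge above 1 N and z of rod_b_foot in the frame of hole2 below 0.006 m) or z of rod_b_foot in the frame of hole2 below -0.005 m)) or (horizontal distance between rod_c_foot and hole2 below 0.005 m and ((contact force between rod_c and gauge above 1 N and z of rod_c_foot in the frame of hole2 below 0.006 m) or z of rod_c_foot in the frame of hole2 below -0.005 m)))), for 0.1 s.
At the end, for the whole second after the job is handed in: The rod from the blue stand is at rest in the tightest hole it passes (15 mm shaft: 16 mm hole, 18: 19, 21: 22), foot within 3 mm of the hole's axis, upright within 0.06 rad, flange within 2.5 mm of the plate; the blue stand is empty and the other two rods are within 10 mm of where they were (((horizontal distance between rod_a_foot and hole1 below 0.003 m and z of rod_a_foot in the frame of hole1 below -0.0375 m and angle between rod_a_grip's own z axis and vertical below 0.06 rad and linear speed of rod_a below 0.02 m/s and angular speed of rod_a below 0.3 rad/s and distance of each of rod_b_grip, rod_c_grip from where it was at the start of the episode below 0.01 m and horizontal distance between each of rod_a_foot, rod_b_foot, rod_c_foot and stand_mouth above 0.05 m) or (horizontal distance between rod_b_foot and hole2 below 0.003 m and z of rod_b_foot in the frame of hole2 below -0.0375 m and angle between rod_b_grip's own z axis and vertical below 0.06 rad and linear speed of rod_b below 0.02 m/s and angular speed of rod_b below 0.3 rad/s and distance of each of rod_a_grip, rod_c_grip from where it was at the start of the episode below 0.01 m and horizontal distance between each of rod_a_foot, rod_b_foot, rod_c_foot and stand_mouth above 0.05 m) or (horizontal distance between rod_c_foot and hole3 below 0.003 m and z of rod_c_foot in the frame of hole3 below -0.0375 m and angle between rod_c_grip's own z axis and vertical below 0.06 rad and linear speed of rod_c below 0.02 m/s and angular speed of rod_c below 0.3 rad/s and distance of each of rod_a_grip, rod_b_grip from where it was at the start of the episode below 0.01 m and horizontal distance between each of rod_a_foot, rod_b_foot, rod_c_foot and stand_mouth above 0.05 m))); the robot touches nothing.
It fails at once if a rod is pressed or dropped on the gauge with more than 20 N (contact force between any of rod_a, rod_b, rod_c and gauge above 20 N).
It fails at once if a rod is put into a hole wider than the first one it passes (a hole skipped) ((horizontal distance between rod_a_foot and hole2 below 0.006 m and z of rod_a_foot in the frame of hole2 below -0.01 m) or (horizontal distance between rod_a_foot and hole3 below 0.006 m and z of rod_a_foot in the frame of hole3 below -0.01 m) or (horizontal distance between rod_b_foot and hole3 below 0.006 m and z of rod_b_foot in the frame of hole3 below -0.01 m)).
It fails at once if the mouse, sample case, jar, pen or ring is moved more than 20 mm (distance of any of mouse, sample_case, jar, pen, cap_ring from where it was at the start of the episode above 0.02 m).
It also fails if it takes over 67 s, if anything falls off the work surface, if the arm or the gripper's body presses on something with over 40 N, if the wrist force passes 120 N, or if a joint passes its speed limit or range.

### The arm

A 6-joint arm with a two-finger parallel gripper is mounted at the origin on the work surface. World frame = base frame: x ahead of the robot, y to its left, z up, the work surface at z = 0. Lengths are in mm, angles in degrees, forces in N, time in s.
With the tool pointing down it reaches from about 300 to 850 mm from the base axis. Payload 4.2 kg.
Tool frame: the origin (TCP) lies on the centre line of the jaws, within the pads' length; the fingertips stand 14 mm ahead of it and the grasp point (between the pads) lies 5 mm behind it; z points along the fingers, y is the direction in which the jaws open and shut (so a half turn about z gives the same grasp; the last joint's range is limited). The gripper opens to 91 mm and grips with 3 to 60 N. Pads are 32 mm wide; open, the fingers measure 118 mm over their backs; the gripper's body (76 mm by 178 mm) begins 60 mm behind the grasp point.
Start: joints at [-77.521, 18.312, 89.639, -0, 72.044, -1.146], TCP at [135.452, -558.833, 227.976] pointing down, gripper open.
Joint ranges: [-177.97, 177.97], [-48.28, 115.42], [12.27, 149.76], [-77.06, 257.06], [2.81, 150.46], [-146.56, 146.56]. Speed limits (degrees/s): [147.25, 147.25, 180, 180, 180, 180].

### API

Orientations are given as [roll, pitch, yaw] about the fixed x, y, z axes, in that order (R = Rz(yaw) Ry(pitch) Rx(roll)).
In Python, from workcell import state, grab_frame, job_done gives the robot as it stands.
- The arm moves only by the tool send_rows, never from a script. Its argument "deltas" is one flat list of numbers, 5 for each row, row after row: the opening, from 0 (shut) to 1 (fully open), then the shift along the tool's x, y, z in m, then the turn about the tool's z in degrees. A call has 1 to 12 rows; each row shifts and turns the pose as measured when the row begins, along the tool's axes as they then stand; what a row does not reach is not made up. A row lasts 1/10 s, in which the tool goes at most 50 mm and 8.59 degrees, less where a joint would pass 70% of its speed; a pose out of reach is approached as far as the arm can. A call is refused whole if a number of a shift passes 0.05 or a number of a turn 8.59, either way. A call with a gripper value outside its range is refused whole. The fingers move at their own pace and stop on an object; "squeeze" is the grip in N (left out, the last holds). Time passes only in rows, so rows that do not move let the fingers close. It gives the time, the measured TCP pose, the force and the opening at its end, in the units of the state.
- state(): the state, without advancing time (a new reading comes with each control period).
- grab_frame(name): name is "scene" or "top" or "wrist"; returns a dict with "img" (480x640x3 uint8, red, green, blue), "camera_matrix" (3x3 intrinsics, pixels), "k1" (the pictures are not rectified: a ray, as slopes to the right and down, at radius r is drawn at 1 + k1 r^2 times it, then the intrinsics apply), "R" (3x3) and "t" (3): a world point X has camera coordinates R X + t; the wrist camera has in their place "mount" (4x4, takes a point from camera to tool coordinates, whose origin is the TCP and whose axes are the flange's). Camera axes: x right, y down, z forward; pixel columns grow to the right and rows downward; lengths in mm; the calibration is good to about 2 mm. A picture is of the moment at which its call begins: read the wrist's pose just before it. There is no depth.
- job_done(): hands the job in, once; it reports no verdict.
The state is a dict: "time_s": time; "qpos": joint angles; "qvel": joint speeds; "effort": joint torques, N m; "ee_pos": TCP position; "ee_rot": TCP orientation; "force": force on the tool from outside, world axes, zero at the start; "torque": the same for the moment, N m; "gripper_width": finger opening in mm.
Only numpy, scipy, OpenCV 4.12 (cv2) and the standard library are available. Lean on these libraries where they do the work, as an engineer would, in place of code of your own. Each camera call takes 0.05 s, during which the arm holds its last target. There are 200 camera calls.

## Working session

There is one attempt and no reset: what is moved stays moved. The work goes in short steps, Python scripts to look and compute and a tool call to move; the robot and the scene stay as the last step left them, time stands still between calls to the robot, and variables do not carry over. Pictures are saved under pics/ and viewed, and the job is handed in when it is done.

Besides the shell and the picture viewer there is one more tool, called by a JSON object that holds its "fn" and its "kwargs", one argument or row to a line. send_rows: Moves the arm, as the interface text tells. Its arguments: {"type":"object","properties":{"deltas":{"type":"array","items":{"type":"number"}},"squeeze":{"type":"number"}},"required":["deltas"]}

```bash
mkdir -p pics
cat > h.py <<'E'
import numpy as np, cv2, pickle
from workcell import state, grab_frame, job_done
def snap(name,fn):
    s=state(); f=grab_frame(name); cv2.imwrite(f'pics/{fn}.png',cv2.cvtColor(f['img'],cv2.COLOR_RGB2BGR))
    f['s']=s; pickle.dump(f,open(f'pics/{fn}.pkl','wb')); return f
def load(fn): return pickle.load(open(f'pics/{fn}.pkl','rb'))
def rot(rpy):
    from scipy.spatial.transform import Rotation as Ro
    return Ro.from_euler('xyz',rpy,degrees=True).as_matrix()
def ext(f):
    if 'mount' in f and f.get('mount') is not None:
        M=np.array(f['mount']); Rt=rot(f['s']['ee_rot']); 
        Rcw=Rt@M[:3,:3]; c=Rt@M[:3,3]+np.array(f['s']['ee_pos']); return Rcw,c
    R=np.array(f['R']);t=np.array(f['t']); return R.T,-R.T@t
def ray(f,uv):
    K=np.array(f['camera_matrix']); k=f['k1']
    d=np.array([(uv[0]-K[0,2])/K[0,0],(uv[1]-K[1,2])/K[1,1]]); p=d.copy()
    for _ in range(30): p=d/(1+k*(p@p))
    Rcw,c=ext(f); return c,Rcw@np.array([p[0],p[1],1])
def atz(f,uv,z):
    c,d=ray(f,uv); return c+d*(z-c[2])/d[2]
def proj(f,X):
    Rcw,c=ext(f); q=Rcw.T@(np.array(X,float)-c); p=q[:2]/q[2]; p=p*(1+f['k1']*(p@p)); K=np.array(f['camera_matrix'])
    return np.array([K[0,0]*p[0]+K[0,2],K[1,1]*p[1]+K[1,2]])
E
python3 - <<'E'
from h import *
for n in ['scene','top','wrist']:
    f=snap(n,n+'0'); print(n,{k:(np.round(v,3).tolist() if k!='img' else 0) for k,v in f.items() if k not in('s','img')}); print(ext(f)[1])
print(f['s'])
E
```

```text
scene {'camera_matrix': [[454.991, 0.0, 316.018], [0.0, 454.991, 240.123], [0.0, 0.0, 1.0]], 'k1': -0.052, 'R': [[0.824, 0.566, 0.018], [0.38, -0.529, -0.758], [-0.42, 0.632, -0.652]], 't': [-459.543, -127.724, 1307.036]}
[ 976.46347307 -632.94385839  762.71694382]
top {'camera_matrix': [[623.532, 0.0, 318.067], [0.0, 623.532, 245.568], [0.0, 0.0, 1.0]], 'k1': -0.037, 'R': [[0.014, -1.0, 0.0], [-0.992, -0.013, -0.124], [0.124, 0.002, -0.992]], 't': [-17.499, 539.058, 1299.525]}
[ 373.8994644   -12.38329608 1356.35544938]
wrist {'camera_matrix': [[334.272, 0.0, 321.77], [0.0, 334.272, 236.994], [0.0, 0.0, 1.0]], 'k1': -0.04, 'mount': [[-0.001, -0.955, -0.295, 83.322], [1.0, -0.0, -0.001, -0.747], [0.0, -0.295, 0.955, -157.503], [0.0, 0.0, 0.0, 1.0]]}
[ 216.21176134 -538.27687773  384.71210484]
{'time_s': 0.1, 'qpos': array([-7.75205819e+01,  1.83471043e+01,  8.97003830e+01, -9.12493558e-04,
        7.20443549e+01, -1.14714152e+00]), 'qvel': array([-7.42245775e-05, -6.11989915e-02, -1.27417642e-01,  2.54760988e-02,
       -2.67361266e-02,  5.78949383e-02]), 'effort': array([ 2.11239280e-04, -4.13332021e+01, -2.32509452e+01,  7.28354347e-02,
        4.21726727e-02, -6.44641136e-05]), 'ee_pos': array([ 135.35440637, -558.38758621,  227.20655129]), 'ee_rot': array([-1.79908159e+02, -9.71258962e-04,  1.36268408e+01]), 'force': array([-0.14112425, -0.71720345, -0.71668597]), 'torque': array([-0.02681572, -0.05204334,  0.01970682]), 'gripper_width': 90.86138179120614}
```

View pics/scene0.png

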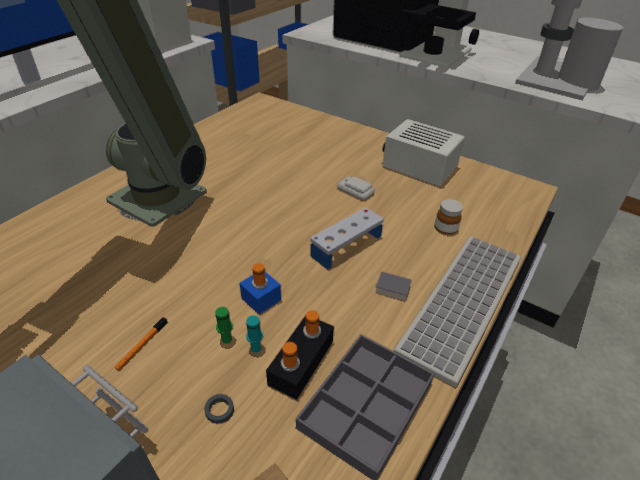

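View pics/top0.png

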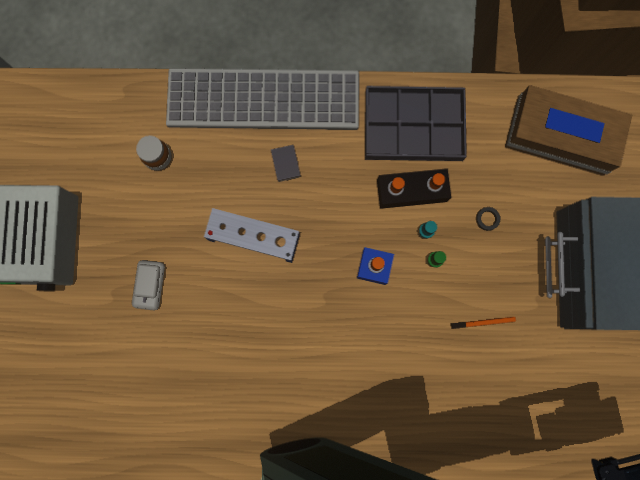

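View pics/wrist0.png

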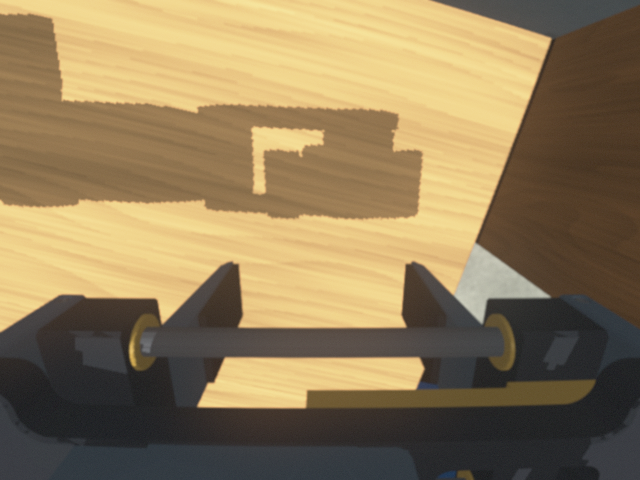

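The scene view shows the gauge at about (347,236), the blue stand rod at (260,280) and the black rack at (300,355). In the top view the red dot is at (210,233), the holes run (222,226) to (281,242), and the stand rod is at (377,265). Next I'll zoom and measure.

Run:
```python
from h import *
f=load('top0'); im=cv2.cvtColor(f['img'],cv2.COLOR_RGB2BGR)
a=cv2.resize(im[200:290,195:305],None,fx=5,fy=5,interpolation=cv2.INTER_CUBIC)
b=cv2.resize(im[235:295,350:400],None,fx=5,fy=5,interpolation=cv2.INTER_CUBIC)
c=np.zeros((450,800,3),np.uint8); c[:450,:550]=a; c[:300,550:800]=b
cv2.imwrite('pics/ztop.png',c)
g=load('scene0'); im2=cv2.cvtColor(g['img'],cv2.COLOR_RGB2BGR)
c=np.zeros((500,800,3),np.uint8); c[:,:500]=cv2.resize(im2[190:290,295:395],None,fx=5,fy=5,interpolation=cv2.INTER_CUBIC); c[:350,500:]=cv2.resize(im2[250:320,230:290],None,fx=5,fy=5,interpolation=cv2.INTER_CUBIC)
cv2.imwrite('pics/zscene.png',c)
for p in [(222,226),(242,231),(261,237),(281,242)]: print(atz(f,p,60).round(1))
hsv=cv2.cvtColor(im,cv2.COLOR_BGR2HSV); m=cv2.inRange(hsv,(3,150,90),(18,255,255)); n,l,st,ce=cv2.connectedComponentsWithStats(m)
for i in range(1,n):
    if st[i][4]>60: print(st[i],ce[i].round(1),atz(f,ce[i],100).round(1))
```

```text
[574.7 192.6  60. ]
[564.6 150.1  60. ]
[552.4 109.8  60. ]
[542.4  67.6  60. ]
[433 173  12  12 117] [438.4 178.7] [ 673.3 -256.5  100. ]
[392 177  13  12 120] [398.  182.7] [ 663.6 -173.1  100. ]
[372 257  12  12 120] [377.6 262.7] [ 497.7 -131.2  100. ]
[466 316  51  12 287] [491.1 321.6] [ 382.  -359.6  100. ]
```

View pics/ztop.png

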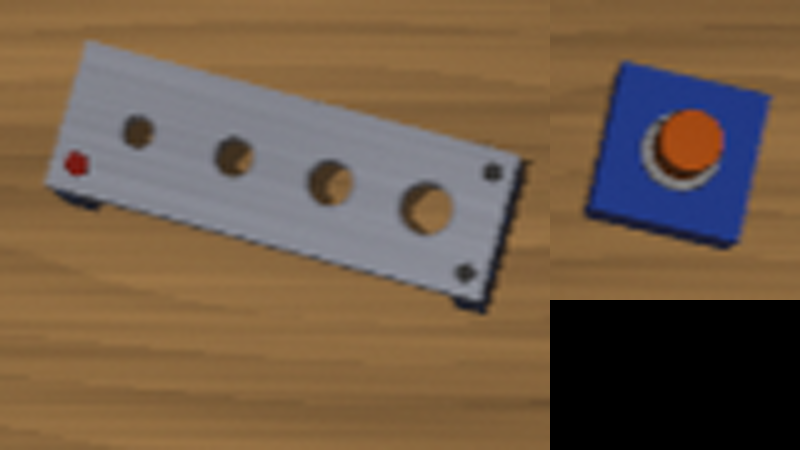

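View pics/zscene.png

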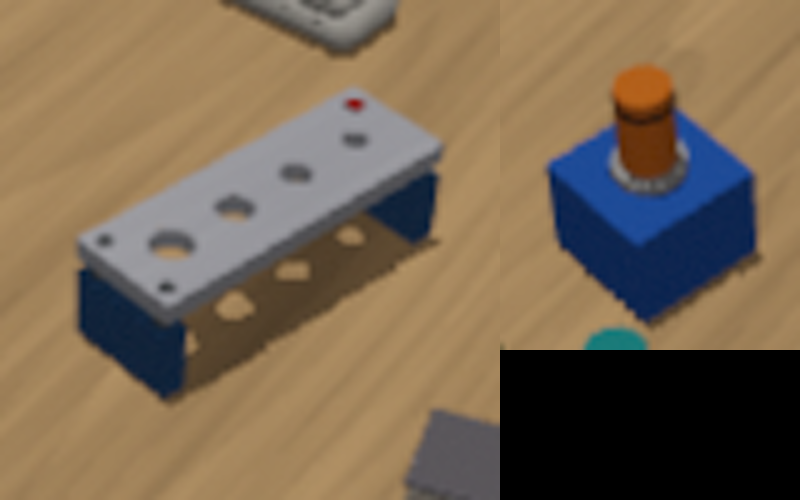

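Good: the corners and holes are clear. I'll hover over the stand rod.

{"fn": "send_rows", "kwargs": {
  "deltas": [1,0.037,-0.027,0,0,1,0.037,-0.027,0,0,1,0.037,-0.027,0,0,1,0.037,-0.027,0,0,1,0.037,-0.027,0,0,1,0.037,-0.027,0,0,1,0.037,-0.027,0,0,1,0.037,-0.027,0,0,1,0.037,-0.027,0,0,1,0.037,-0.027,0,0,1,0.037,-0.027,0,0,1,0.037,-0.027,0,0],
  "squeeze": 40
}}

```text
time_s: 1.35
ee_pos: [500.4, -128.1, 224.3]
ee_rot: [-179.9, 0.1, 13.0]
force: [1.2, -0.5, 0.5]
gripper_width: 91.1
```

{"fn": "send_rows", "kwargs": {
  "deltas": [1,-0.003,0.002,0.02,0,1,0,0,0,0,1,0,0,0,0]
}}

```text
time_s: 1.65
ee_pos: [501.7, -125.3, 203.7]
ee_rot: [-179.8, -0.0, 13.5]
force: [-1.0, -0.0, 0.5]
gripper_width: 91.1
```

Run:
```python
from h import *
f=snap('wrist','w1'); print(f['s']['ee_pos'],f['s']['ee_rot'],f['s']['qpos'],f['s']['force'])
im=cv2.cvtColor(f['img'],cv2.COLOR_RGB2BGR)
hsv=cv2.cvtColor(im,cv2.COLOR_BGR2HSV); m=cv2.inRange(hsv,(3,150,90),(18,255,255)); n,l,st,ce=cv2.connectedComponentsWithStats(m)
for i in range(1,n):
    if st[i][4]>100: print(st[i],ce[i].round(1),atz(f,ce[i],100).round(1))
```

```text
[ 501.68030605 -125.3284222   203.662062  ] [-1.79830794e+02 -1.80956059e-02  1.34665494e+01] [-15.39836344  14.14946156  99.26358442   0.17091345  66.65288297
  61.06723701] [-1.04686638 -0.01691361  0.452655  ]
[ 411   20   49   49 1626] [435.8  44.4] [ 660.8 -168.6  100. ]
[ 508   39   63   45 1889] [540.6  62.6] [ 668.8 -246.4  100. ]
[315 220  27  38 813] [327.8 239.5] [ 503.  -128.8  100. ]
```

View pics/w1.png

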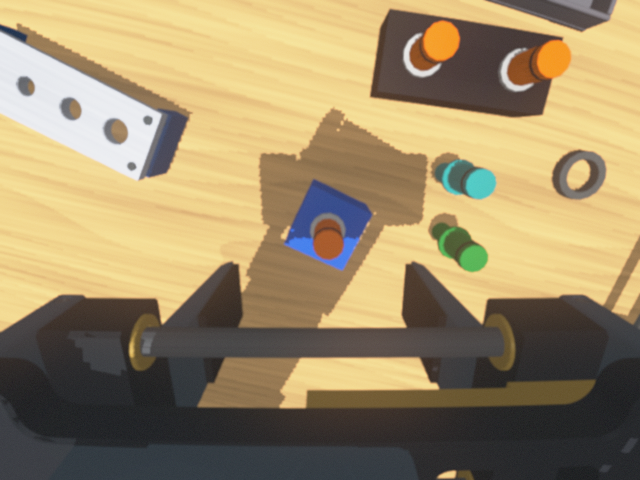

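The wrist view shows the stand rod's grip top near (328,246), the rack at the upper right and the gauge at the upper left. I'll centre on it, go lower, and look again.

{"fn": "send_rows", "kwargs": {
  "deltas": [1,-0.0045,0.004,0.03,0,1,0,0,0.03,0,1,0,0,0,0,1,0,0,0,0]
}}

```text
time_s: 2.1
ee_pos: [498.6, -134.3, 146.6]
ee_rot: [180.0, -0.4, 13.1]
force: [0.2, -0.9, 0.3]
gripper_width: 91.0
```

Run:
```python
from h import *
f=snap('wrist','w2'); print(f['s']['ee_pos'],f['s']['ee_rot'],f['s']['force'])
im=cv2.cvtColor(f['img'],cv2.COLOR_RGB2BGR)
cv2.imwrite('pics/w2z.png',cv2.resize(im[200:360,240:400],None,fx=3.75,fy=3.75,interpolation=cv2.INTER_CUBIC))
for X in [(498,-130,100),(498,-130,56)]: print(X,proj(f,X))
```

```text
[ 498.58620284 -134.31338718  146.59928928] [179.95240296  -0.36264095  13.08875732] [ 0.20646948 -0.93907542  0.29671324]
(498, -130, 100) [316.46142974 266.22195999]
(498, -130, 56) [317.29513435 245.26373916]
```

View pics/w2z.png

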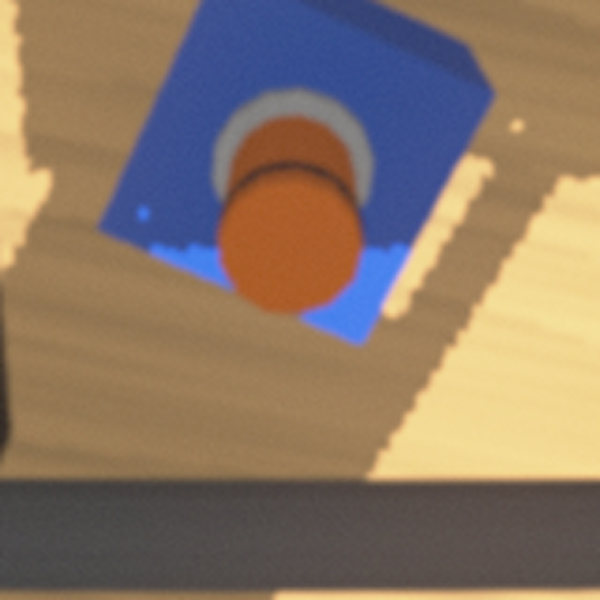

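The grip top disc is centred at about (317.2,264.4), with the flange ring just above it. I'll compute the offset in the tool frame.

```bash
cat >> h.py <<'E'
def tool(f,X):
    return rot(f['s']['ee_rot']).T@(np.array(X,float)-np.array(f['s']['ee_pos']))
E
python3 - <<'E'
from h import *
f=load('w2'); X=atz(f,(317.2,264.4),100); print(X,tool(f,X)); print(state()['ee_pos'],state()['ee_rot'])
# flange circle center zoom (293,165?) 
t=load('top0')
for p in [(138,131),(234,156),(330,183),(426,208)]:
    print(atz(t,((p[0]+.5)/5+195-.5,(p[1]+.5)/5+200-.5),60).round(1))
print(atz(t,(377.6,262.7),100))
p=np.array([[86,41],[520,155],[486,303],[46,185]]);
for q in p: print(atz(t,((q[0]+.5)/5+194.5,(q[1]+.5)/5+199.5),60).round(1))
E
```

```text
[ 499.36081981 -130.18791026  100.        ] [ 1.39377729 -3.88159683 46.60583594]
[ 498.48042616 -134.23785839  146.6223338 ] [179.95270442  -0.35262127  13.09724135]
[575.1 192.2  60. ]
[565.  151.4  60. ]
[554.1 110.7  60. ]
[544.1  70.2  60. ]
[ 497.63223163 -131.25851784  100.        ]
[613.3 215.5  60. ]
[567.1  31.1  60. ]
[504.4  44.2  60. ]
[551.7 230.2  60. ]
```

{"fn": "send_rows", "kwargs": {
  "deltas": [1,0,0,0,0,1,0,0,0,0]
}}

```text
time_s: 2.35
ee_pos: [499.8, -135.2, 149.4]
ee_rot: [179.8, -0.6, 13.0]
force: [0.7, -0.2, 1.0]
gripper_width: 91.1
```

{"fn": "send_rows", "kwargs": {
  "deltas": [1,0.001,-0.005,0.02,0,1,0,0,0.02,0]
}}

```text
time_s: 2.55
ee_pos: [503.8, -131.2, 113.5]
ee_rot: [179.5, -1.2, 13.0]
force: [-0.7, -0.8, -0.2]
gripper_width: 91.1
```

Run:
```python
from h import *
for n in range(3):
    f=snap('wrist','w3'); s=f['s']; print(s['time_s'],s['ee_pos'],s['ee_rot'],s['qvel'].round(2))
```

```text
2.55 [ 503.80381979 -131.15980375  113.47794499] [179.49522646  -1.18355063  13.01851475] [ -0.45  11.95  12.2   -0.34 -28.42  -0.11]
2.6 [ 502.18359094 -130.88552094  110.57608306] [179.63116121  -0.91622825  13.01586726] [-0.2  -0.62 -0.41 -0.14  5.52 -0.11]
2.65 [ 502.01428068 -130.90536779  111.55698613] [179.65115328  -0.87389046  13.01581192] [-0.12 -1.11 -2.1   0.03  1.73  0.  ]
```

View pics/w3.png

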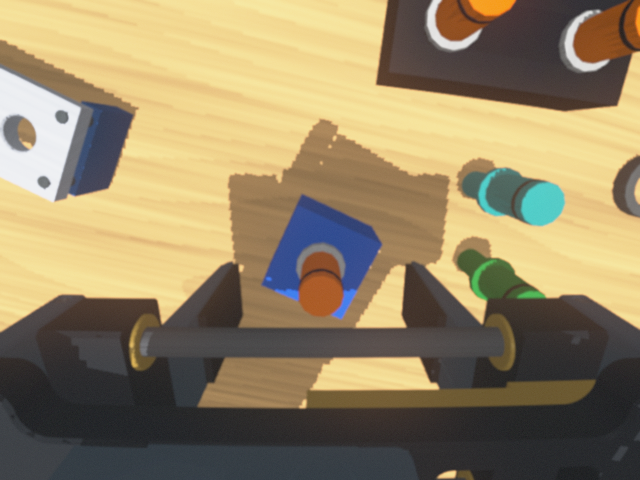

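The rod top is at about (321,295), centred between the jaws. The arm settles within about 0.1 s after a row, so I'll read the pose after settling.

Run:
```python
from h import *
f=load('w3')
im=cv2.cvtColor(f['img'],cv2.COLOR_RGB2BGR)
cv2.imwrite('pics/w3z.png',cv2.resize(im[220:340,260:380],None,fx=5,fy=5,interpolation=cv2.INTER_CUBIC))
X=atz(f,(320.5,295),100); print(X,tool(f,X))
X=atz(f,(320.5,262),56); print(X,tool(f,X))
```

```text
[ 498.98854321 -130.06040091  100.        ] [-2.9336393  -1.57478676 11.50420757]
[ 502.10043872 -129.43564317   56.        ] [-0.43242957 -1.75079082 55.54722277]
```

View pics/w3z.png

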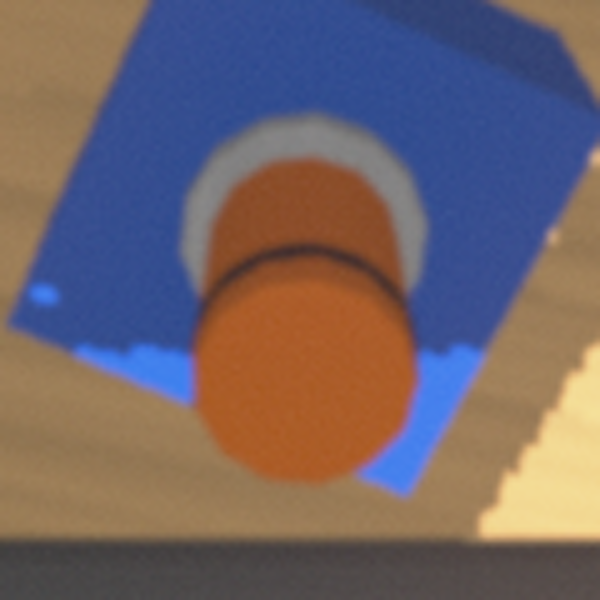

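{"fn": "send_rows", "kwargs": {
  "deltas": [1,-0.003,-0.0015,0.012,0,1,0,0,0.012,0]
}}

```text
time_s: 2.9
ee_pos: [502.8, -131.2, 91.7]
ee_rot: [179.4, -1.4, 13.0]
force: [0.9, -0.3, 0.2]
gripper_width: 91.0
```

```bash
cat > st.py <<'E'
from h import *
import sys
n=int(sys.argv[1]) if len(sys.argv)>1 else 2
for i in range(n): f=snap('wrist','ws')
s=state(); print(s['time_s'],s['ee_pos'].round(2),s['ee_rot'].round(2),s['qvel'].round(1),s['force'].round(2),s['gripper_width'])
E
python3 st.py
```

```text
3.0 [ 502.16 -131.05   90.53] [179.46  -1.22  13.01] [-0.  -0.5 -1.   0.   1.1 -0. ] [-0.59 -0.14  0.19] 91.1862061210675
```

{"fn": "send_rows", "kwargs": {
  "deltas": [1,-0.0035,-0.0015,0.0145,0]
}}

```text
time_s: 3.1
ee_pos: [501.1, -131.1, 77.8]
ee_rot: [179.3, -1.5, 13.0]
force: [-0.1, -0.8, -0.2]
gripper_width: 91.4
```

```bash
python3 st.py 3
```

```text
3.25 [ 498.55 -130.42   75.99] [179.49  -1.17  13.01] [-0.  -0.6 -1.2  0.  -0.2 -0. ] [-0.18 -0.98  0.37] 91.52864055819427
```

View pics/ws.png

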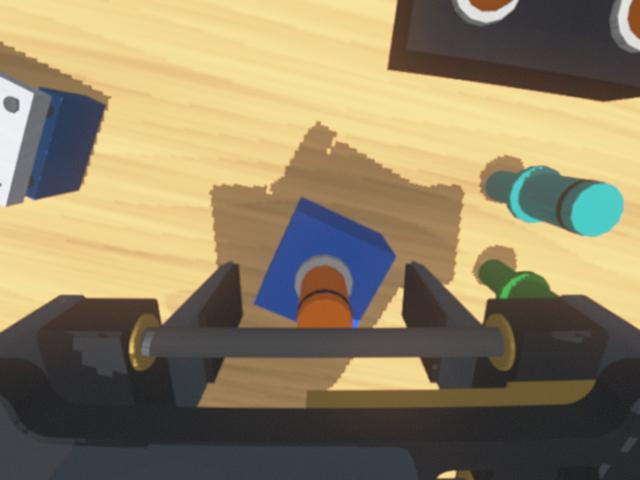

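A single row from rest lands accurately. The rod is between the jaws, so I'll close.

{"fn": "send_rows", "kwargs": {
  "deltas": [0,0,0,0,0,0,0,0,0,0,0,0,0,0,0,0,0,0,0,0,0,0,0,0,0,0,0,0,0,0],
  "squeeze": 45
}}

```text
time_s: 3.85
ee_pos: [501.1, -131.1, 79.0]
ee_rot: [179.3, -1.5, 13.0]
force: [-0.6, -0.2, -0.2]
gripper_width: 46.1
```

```bash
python3 st.py 2
```

```text
3.95 [ 501.01 -131.09   78.95] [179.33  -1.46  13.01] [-0.   0.1  0.   0.   0.   0. ] [-0.41 -0.14  0.23] 38.082214386781516
```

View pics/ws.png

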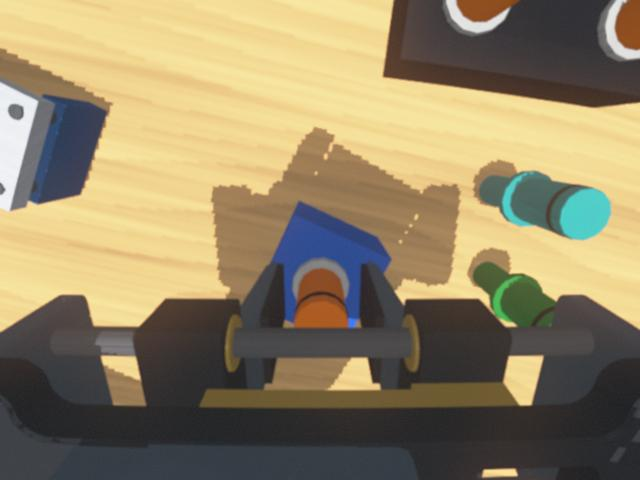

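{"fn": "send_rows", "kwargs": {
  "deltas": [0,0,0,0,0,0,0,0,0,0,0,0,0,0,0],
  "squeeze": 45
}}

```text
time_s: 4.25
ee_pos: [500.9, -131.0, 79.0]
ee_rot: [179.4, -1.4, 13.0]
force: [0.3, 0.7, 0.3]
gripper_width: 25.7
```

```bash
python3 st.py 2
```

```text
4.35 [ 500.91 -130.96   78.93] [179.35  -1.44  13.01] [ 0.  -0.  -0.   0.1  0.   0. ] [0.51 0.45 1.04] 25.160897234119602
```

View pics/ws.png

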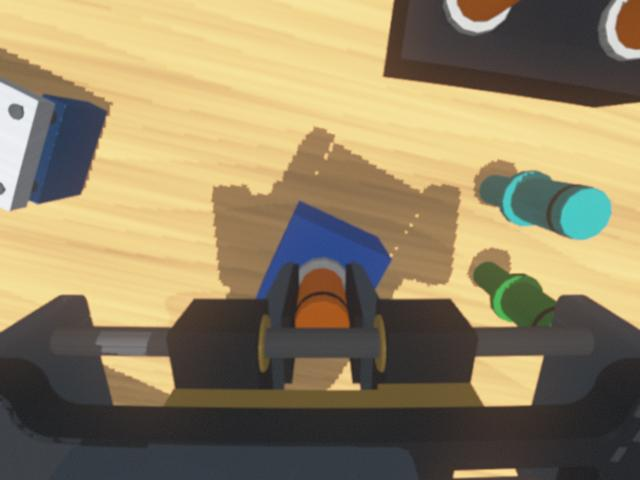

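Gripped at 25.2 mm. Lifting.

{"fn": "send_rows", "kwargs": {
  "deltas": [0,0,0,-0.045,0]
}}

```text
time_s: 4.45
ee_pos: [497.4, -130.1, 119.7]
ee_rot: [179.6, -1.0, 13.0]
force: [0.7, -0.6, -0.7]
gripper_width: 25.4
```

```bash
python3 st.py 3
```

```text
4.6 [ 501.4  -131.25  126.08] [179.2   -1.72  13.01] [-0.   1.9  3.6 -0.1 -0.1  0. ] [-0.3   1.16 -1.68] 25.432901731504884
```

{"fn": "send_rows", "kwargs": {
  "deltas": [0,0,0,-0.045,0]
}}

```text
time_s: 4.7
ee_pos: [495.3, -129.7, 165.8]
ee_rot: [179.6, -1.0, 13.0]
force: [0.1, 0.1, -2.4]
gripper_width: 25.3
```

```bash
python3 st.py 3
```

```text
4.85 [ 501.04 -131.26  172.6 ] [179.08  -1.93  13.02] [-0.   2.   3.8 -0.1 -0.1 -0.1] [ 0.04  0.55 -2.15] 25.553323127402827
```

View pics/ws.png

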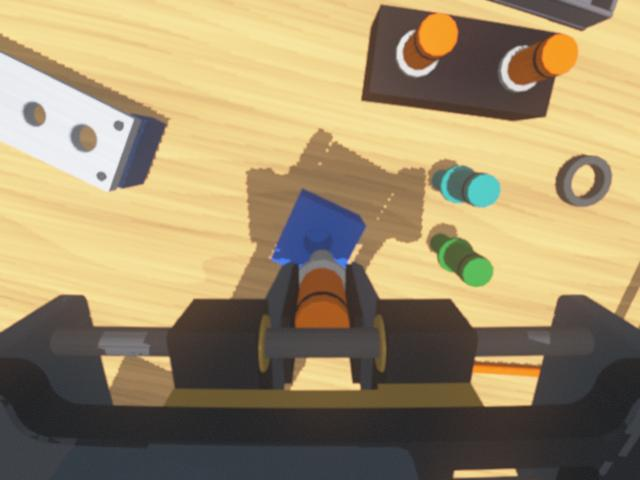

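The rod is clear of the stand, which is empty at (320,235). Moving to the tight end of the gauge.

{"fn": "send_rows", "kwargs": {
  "deltas": [0,0.018,-0.037,0,0,0,0.018,-0.037,0,0,0,0.018,-0.037,0,0,0,0.018,-0.037,0,0,0,0.018,-0.037,0,0,0,0.018,-0.037,0,0,0,0.018,-0.037,0,0,0,0.018,-0.037,0,0]
}}

```text
time_s: 5.65
ee_pos: [567.9, 194.4, 154.6]
ee_rot: [179.1, -0.2, 12.4]
force: [1.1, 0.0, -1.1]
gripper_width: 25.2
```

```bash
python3 st.py 4
```

```text
5.85 [567.72 193.35 154.64] [179.08  -0.21  12.56] [-2.1 -1.4  0.7 -0.3  0.4  0.1] [-0.45 -0.06 -1.32] 25.06017883680448
```

View pics/ws.png

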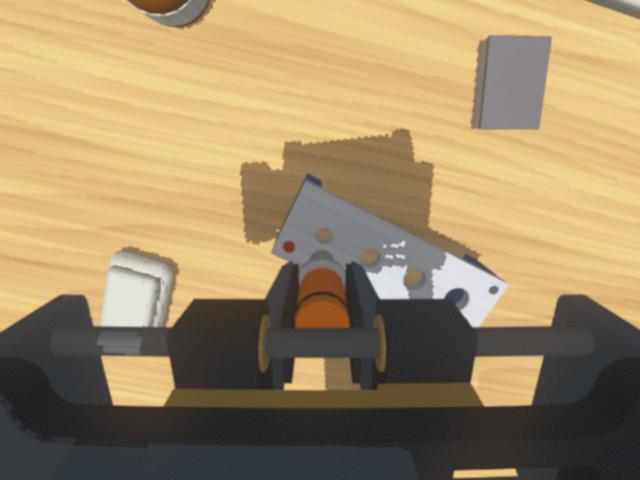

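Hole0 is at about (323,235), the red dot at (289,246), and the shaft foot shows just past the flange near (322,257). Zooming in for exact positions.

Run:
```python
from h import *
f=load('ws')
im=cv2.cvtColor(f['img'],cv2.COLOR_RGB2BGR)
cv2.imwrite('pics/z5.png',cv2.resize(im[170:330,265:425],None,fx=3.75,fy=3.75,interpolation=cv2.INTER_CUBIC))
```

```text
(no output)
```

View pics/z5.png

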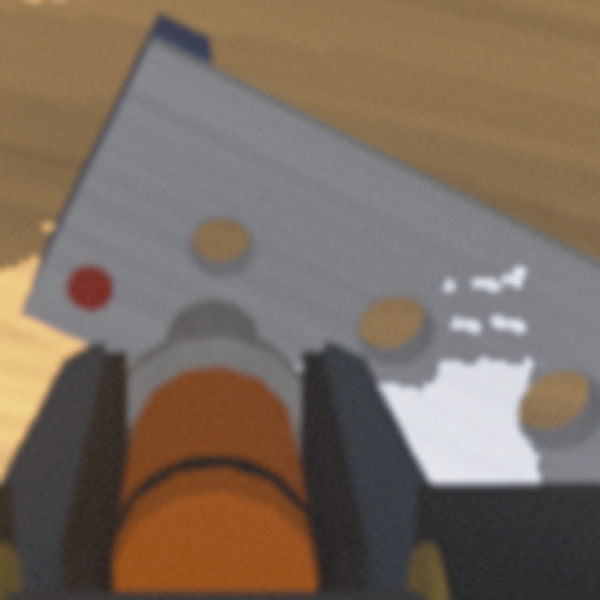

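```bash
cat >> h.py <<'E'
def attz(f,uv,zt):
    "pixel -> tool-frame point at tool z=zt"
    K=np.array(f['camera_matrix']); k=f['k1']; M=np.array(f['mount'])
    d=np.array([(uv[0]-K[0,2])/K[0,0],(uv[1]-K[1,2])/K[1,1]]); p=d.copy()
    for _ in range(30): p=d/(1+k*(p@p))
    d=M[:3,:3]@np.array([p[0],p[1],1]); c=M[:3,3]; return c+d*(zt-c[2])/d[2]
def circ(P):
    P=np.array(P)[:,:2]; A=np.c_[2*P,np.ones(len(P))]; s=np.linalg.lstsq(A,(P**2).sum(1),rcond=None)[0]
    return s[:2],np.sqrt(s[2]+s[:2]@s[:2])
def un(p,o,k): return ((p[0]+.5)/k+o[0]-.5,(p[1]+.5)/k+o[1]-.5)
E
python3 - <<'E'
from h import *
f=load('ws'); U=lambda p: un(p,(265,170),3.75)
foot=[(169,338),(176,323),(190,308),(212,300),(235,306),(249,321),(256,338)]
for zt in (67,69): print('foot',zt,circ([attz(f,U(p),zt) for p in foot]))
fl=[(135,372),(150,357),(175,343),(213,336),(255,345),(280,360),(295,375)]
print('flange',circ([attz(f,U(p),69-46) for p in fl]))
for p in [(221,246),(397,331),(561,411)]:
    X=atz(f,U(p),60); print('hole',X.round(1),tool(f,X).round(2))
X=atz(f,U((89,289)),60); print('dot',X)
E
```

```text
foot 67 (array([-3.94896102, -1.13106276]), np.float64(8.237008340602344))
foot 69 (array([-4.72628215, -1.13466645]), np.float64(8.310383577356411))
flange (array([-1.52022237, -0.98715489]), np.float64(15.55461483157273))
hole [575.4 194.5  60. ] [ 6.91  0.53 94.26]
hole [564.9 153.4  60. ] [-12.36  38.4   94.77]
hole [554.5 112.9  60. ] [-31.44  75.54  95.28]
dot [560.18840017 219.77872168  60.        ]
```

{"fn": "send_rows", "kwargs": {
  "deltas": [0,0.0115,0.0005,0.007,0,0,0,0,0.008,0]
}}

```text
time_s: 6.05
ee_pos: [579.5, 193.1, 138.3]
ee_rot: [179.0, -0.2, 12.5]
force: [0.2, -0.4, -2.0]
gripper_width: 25.7
```

```bash
python3 st.py 3
python3 - <<'E'
from h import *
f=load('ws')
im=cv2.cvtColor(f['img'],cv2.COLOR_RGB2BGR)
cv2.imwrite('pics/z6.png',cv2.resize(im[190:310,260:380],None,fx=5,fy=5,interpolation=cv2.INTER_CUBIC))
E
```

```text
6.2 [577.59 192.75 138.08] [1.7903e+02 4.0000e-02 1.2450e+01] [ 0.3 -0.9 -1.1  0.1 -0.  -0. ] [-0.71  0.19 -1.35] 25.44912961374171
```

View pics/z6.png

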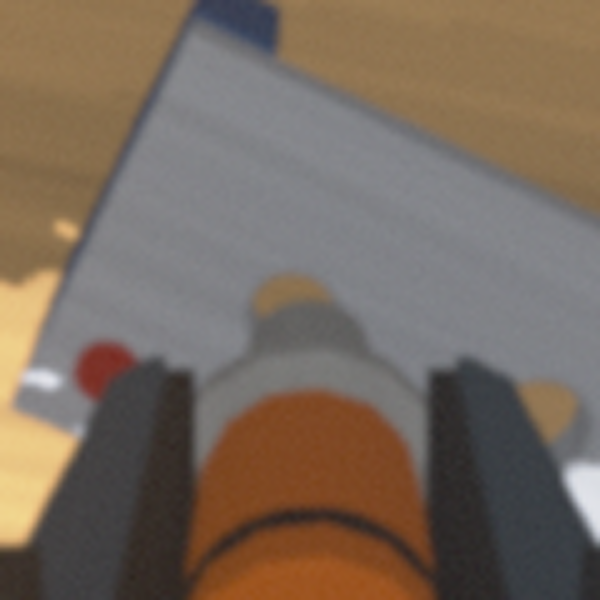

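Run:
```python
from h import *
f=load('ws'); U=lambda p: un(p,(260,190),5)
foot=[(252,350),(258,328),(270,312),(290,302),(308,299),(330,304),(347,315),(358,330),(364,350)]
for zt in (67,69):
    c,r=circ([attz(f,U(p),zt) for p in foot]); print('foot',zt,c,r, 'top',attz(f,U((308,299)),zt)[:2])
    for rr in (7.5,9,10.5):
        X=np.array([attz(f,U((308,299)),zt)[0]-rr,c[1],zt]); print(rr,rot(f['s']['ee_rot'])@X+f['s']['ee_pos'])
d=atz(f,U((106,370)),60); print('dot',d,'hole by dot',d+[15.2,-25.3,0])
hp=[(252,300),(258,286),(272,277),(290,273),(310,277),(325,287)]
print('hole arc',circ([atz(f,U(p),60) for p in hp]))
```

```text
foot 67 [-3.42153345 -1.3469431 ] 8.024300187962732 top [ 4.64753554 -1.27656439]
7.5 [574.27646918 191.97699086  70.22183996]
9 [572.81168251 191.65389764  70.22512628]
10.5 [571.34689585 191.33080442  70.2284126 ]
foot 69 [-4.19409853 -1.35249657] 8.09578114245926 top [ 3.94685022 -1.28149092]
7.5 [573.59414811 191.79704248  68.22357889]
9 [572.12936144 191.47394926  68.22686521]
10.5 [570.66457478 191.15085604  68.23015153]
dot [560.69970522 219.91062609  60.        ] hole by dot [575.89970522 194.61062609  60.        ]
hole arc (array([575.48387376, 194.5423716 ]), np.float64(6.337623457111102))
```

{"fn": "send_rows", "kwargs": {
  "deltas": [0,0.003,-0.0024,0.004,0]
}}

```text
time_s: 6.3
ee_pos: [580.3, 195.0, 134.6]
ee_rot: [179.0, -0.0, 12.4]
force: [0.5, 0.6, -1.1]
gripper_width: 25.1
```

```bash
cat > look.py <<'E'
import sys
from h import *
f=load('ws'); im=cv2.cvtColor(f['img'],cv2.COLOR_RGB2BGR)
cv2.imwrite(f'pics/{sys.argv[1]}.png',cv2.resize(im[190:310,260:380],None,fx=5,fy=5,interpolation=cv2.INTER_CUBIC))
E
python3 st.py 3; python3 look.py z7
```

```text
6.45 [579.95 195.51 133.86] [1.7903e+02 6.0000e-02 1.2430e+01] [ 0.2 -0.3 -0.3 -0.   0.1  0. ] [ 0.57 -0.32 -0.93] 25.17479881969983
```

View pics/z7.png

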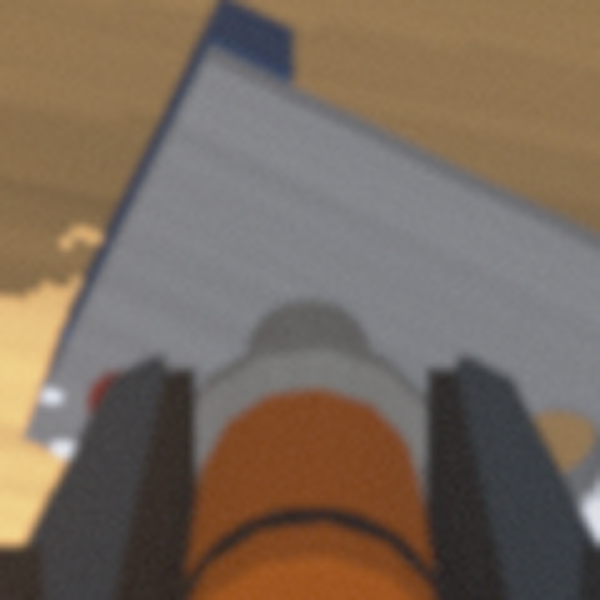

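The foot now covers hole0. Pressing down step by step.

{"fn": "send_rows", "kwargs": {
  "deltas": [0,0,0,0.004,0]
}}

```text
time_s: 6.55
ee_pos: [580.5, 195.6, 130.5]
ee_rot: [179.0, -0.0, 12.4]
force: [-0.2, -1.1, -0.7]
gripper_width: 25.1
```

```bash
python3 st.py 2
```

```text
6.65 [579.63 195.32 129.48] [1.7903e+02 1.0000e-01 1.2430e+01] [ 0.1 -0.1 -0.3  0.   0.4 -0. ] [-0.42 -0.46 -1.46] 25.160630907915397
```

{"fn": "send_rows", "kwargs": {
  "deltas": [0,0,0,0.002,0]
}}

```text
time_s: 6.75
ee_pos: [579.8, 195.4, 127.9]
ee_rot: [179.0, 0.1, 12.4]
force: [-0.2, 0.6, 3.9]
gripper_width: 25.1
```

```bash
python3 st.py 2
```

```text
6.85 [579.88 195.39 127.98] [1.7903e+02 5.0000e-02 1.2440e+01] [-0.1 -0.1 -0.3 -0.1  0.4 -0. ] [-0.85 -0.59  2.53] 25.01017014493515
```

{"fn": "send_rows", "kwargs": {
  "deltas": [0,0,0,0.001,0]
}}

```text
time_s: 6.95
ee_pos: [579.9, 195.4, 127.6]
ee_rot: [179.0, 0.0, 12.4]
force: [-0.8, -0.2, 3.7]
gripper_width: 25.5
```

```bash
python3 st.py 3; python3 look.py z8
```

```text
7.1 [579.95 195.42 127.53] [1.7903e+02 2.0000e-02 1.2440e+01] [-0.1  0.   0.1 -0.1 -0.2 -0.1] [-1.64 -0.31  4.43] 25.408076110306606
```

View pics/z8.png

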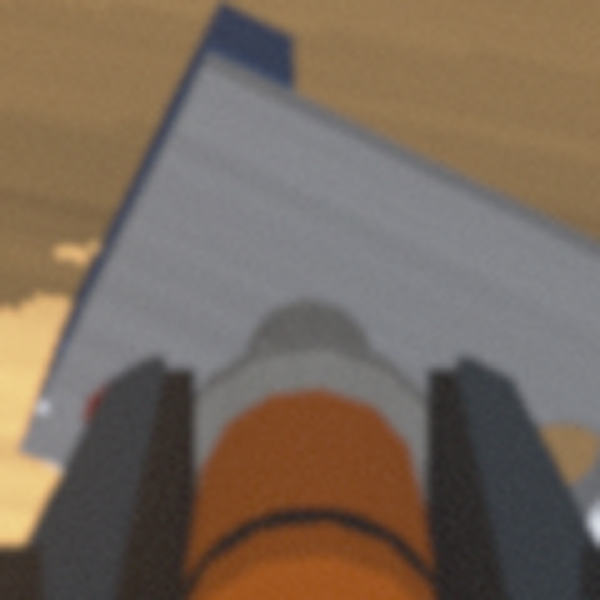

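It bears on hole0 with about 6 N, the plate gave about 1.5 mm, and it does not enter. Lifting and stepping 42 mm to hole1.

{"fn": "send_rows", "kwargs": {
  "deltas": [0,0,0,-0.011,0]
}}

```text
time_s: 7.2
ee_pos: [578.8, 195.3, 137.2]
ee_rot: [179.0, 0.2, 12.4]
force: [-0.1, 0.0, -1.8]
gripper_width: 25.0
```

```bash
python3 st.py 2
```

```text
7.3 [580.84 195.95 139.86] [ 1.7905e+02 -1.4000e-01  1.2440e+01] [-0.1  0.6  1.  -0.  -0.9 -0. ] [ 0.77  0.94 -0.91] 25.15157821061952
```

{"fn": "send_rows", "kwargs": {
  "deltas": [0,-0.019,0.0375,0,0]
}}

```text
time_s: 7.4
ee_pos: [572.1, 158.4, 140.4]
ee_rot: [179.2, -0.4, 12.7]
force: [0.8, -1.8, -0.4]
gripper_width: 25.2
```

```bash
python3 st.py 4; python3 look.py z9
```

```text
7.6 [570.35 154.77 140.42] [ 1.7907e+02 -1.5000e-01  1.2360e+01] [ 1.   0.5 -1.1  0.4 -0.  -0. ] [ 0.88 -0.21 -2.18] 25.31165169113818
```

View pics/z9.png

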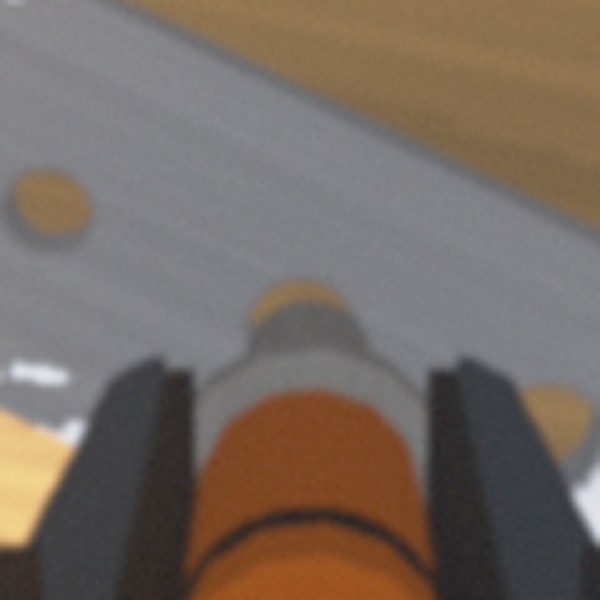

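Run:
```python
from h import *
f=load('ws'); U=lambda p: un(p,(260,190),5); R=rot(f['s']['ee_rot']); t=f['s']['ee_pos']
h0=atz(f,U((49,210)),60); print('h0',h0,'h1 by h0',h0+[-10.4,-40.7,0])
hp=[(251,322),(258,301),(275,286),(300,279),(325,284),(345,297)]
for n,P in (('h1',hp),):
    c,r=circ([atz(f,U(p),60) for p in P]); print(n,c,r)
X=atz(f,U((300,279)),60); print('h1 far-edge based', tool(f,X))
for rr in (7.5,8,9): print(rr,(R@np.array([4.3-rr,-1.35,68])+t).round(2))
```

```text
h0 [575.60041158 194.18591709  60.        ] h1 by h0 [565.20041158 153.48591709  60.        ]
h1 [565.07229838 153.44601027] 8.037916899687298
h1 far-edge based [ 3.15213932 -2.50565526 80.34755778]
7.5 [566.76 153.29  72.35]
8 [566.28 153.18  72.35]
9 [565.3  152.97  72.35]
```

{"fn": "send_rows", "kwargs": {
  "deltas": [0,-0.0015,-0.0007,0.008,0]
}}

```text
time_s: 7.7
ee_pos: [570.0, 155.7, 133.2]
ee_rot: [179.1, -0.4, 12.4]
force: [0.8, 0.2, -2.4]
gripper_width: 25.3
```

```bash
python3 st.py 3
```

```text
7.85 [568.18 155.49 131.34] [ 1.7908e+02 -4.0000e-02  1.2400e+01] [-0.1 -0.3 -0.8 -0.   0.1 -0.1] [-0.81  0.55 -1.03] 25.277998289151427
```

{"fn": "send_rows", "kwargs": {
  "deltas": [0,0,0,0.0025,0]
}}

```text
time_s: 7.95
ee_pos: [568.6, 156.0, 128.8]
ee_rot: [179.1, -0.1, 12.4]
force: [-0.9, 1.2, 2.0]
gripper_width: 25.3
```

```bash
python3 st.py 2
```

```text
8.05 [568.57 155.98 128.68] [ 1.7908e+02 -8.0000e-02  1.2430e+01] [-0.2 -0.5 -0.4  0.2  0.6 -0. ] [ 0.03  0.32 -0.61] 25.105011546277076
```

{"fn": "send_rows", "kwargs": {
  "deltas": [0,0,0,0.002,0]
}}

```text
time_s: 8.15
ee_pos: [568.8, 156.1, 127.2]
ee_rot: [179.1, -0.1, 12.5]
force: [-1.9, -0.6, 4.5]
gripper_width: 25.5
```

```bash
python3 st.py 2;python3 look.py z10
```

```text
8.25 [568.78 156.03 127.21] [ 1.7908e+02 -1.1000e-01  1.2440e+01] [-0.1 -0.2 -0.2  0.2  0.2 -0. ] [-0.57 -0.34  4.01] 25.01635135625032
```

View pics/z10.png

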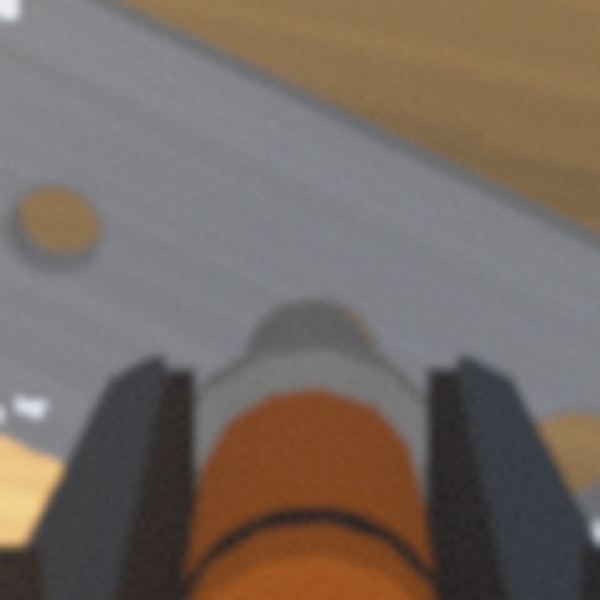

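Run:
```python
from h import *
f=load('ws'); U=lambda p: un(p,(260,190),5); R=rot(f['s']['ee_rot']); t=f['s']['ee_pos']
h0=atz(f,U((57,227)),58.5); h1=h0+[-10.4,-40.7,0]; print('h0',h0,'h1 by h0',h1, tool(f,h1),tool(f,[565.15,153.45,58.5]))
```

```text
h0 [575.90432997 194.06110806  58.5       ] h1 by h0 [565.50432997 153.36110806  58.5       ] [-3.84386067  0.82012246 68.50162532] [-4.17069466  0.65696346 68.49843419]
```

{"fn": "send_rows", "kwargs": {
  "deltas": [0,0,0,-0.004,0]
}}

```text
time_s: 8.35
ee_pos: [568.5, 156.1, 131.0]
ee_rot: [179.1, -0.1, 12.4]
force: [0.3, -0.1, -0.9]
gripper_width: 25.6
```

```bash
python3 st.py 3;python3 look.py z11
```

```text
8.5 [568.77 156.17 131.26] [ 1.7909e+02 -1.2000e-01  1.2440e+01] [ 0.1  0.3  0.4  0.1 -0.1  0.1] [-0.39 -0.4  -1.99] 24.948184083585915
```

View pics/z11.png

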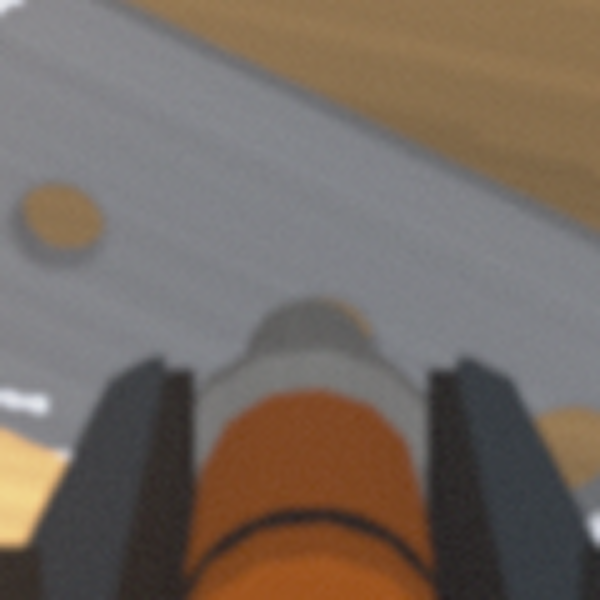

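Hole1 shows at the right of the foot at about (360,320), so the foot is about 2 mm off in tool y. I'll correct this and press again to be sure.

{"fn": "send_rows", "kwargs": {
  "deltas": [0,-0.0006,0.0022,0.001,0]
}}

```text
time_s: 8.6
ee_pos: [568.6, 154.0, 130.1]
ee_rot: [179.1, -0.1, 12.5]
force: [0.2, -0.1, -1.4]
gripper_width: 25.3
```

```bash
python3 st.py 3;python3 look.py z12
```

```text
8.75 [568.37 153.63 129.87] [ 1.7908e+02 -7.0000e-02  1.2420e+01] [ 0.1  0.  -0.3  0.1 -0.1 -0. ] [-0.21 -0.93 -1.74] 25.291076819262035
```

View pics/z12.png

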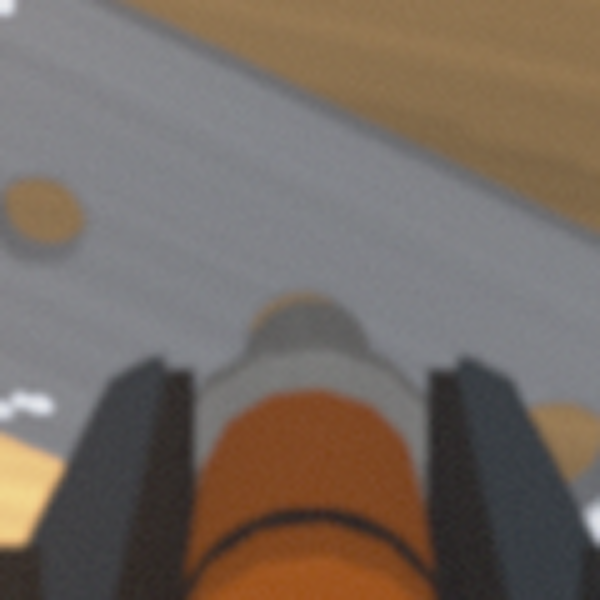

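Now a sliver shows at the upper left, so the last correction overshot by about 0.8 mm. I'll correct back slightly and press.

{"fn": "send_rows", "kwargs": {
  "deltas": [0,0.0004,-0.0008,0.001,0]
}}

```text
time_s: 8.85
ee_pos: [568.6, 154.4, 128.8]
ee_rot: [179.1, -0.1, 12.4]
force: [0.8, 0.2, -1.7]
gripper_width: 25.1
```

```bash
python3 st.py 2;python3 look.py z13
```

```text
8.95 [568.46 154.51 128.51] [ 1.7909e+02 -4.0000e-02  1.2420e+01] [ 0.  -0.  -0.1 -0.1  0.2 -0.1] [ 0.12 -0.16 -1.17] 25.341241375317612
```

View pics/z13.png

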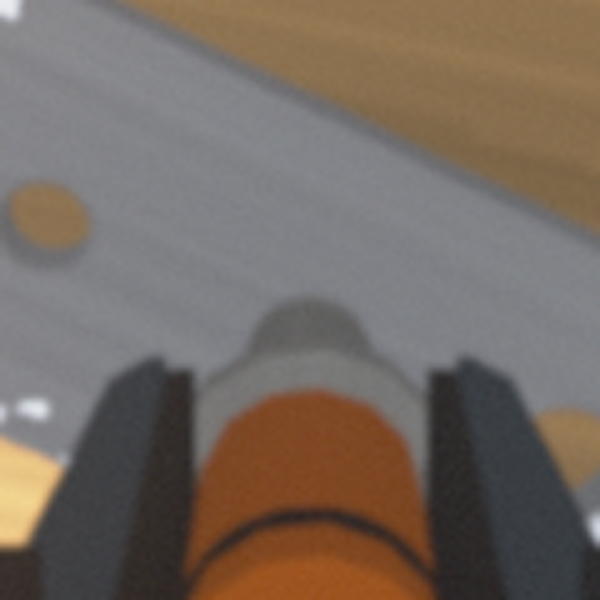

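{"fn": "send_rows", "kwargs": {
  "deltas": [0,0,0,0.002,0]
}}

```text
time_s: 9.05
ee_pos: [568.7, 154.5, 126.8]
ee_rot: [179.1, -0.1, 12.4]
force: [-1.6, -0.4, 3.0]
gripper_width: 25.2
```

```bash
python3 st.py 2;python3 look.py z14
```

```text
9.15 [568.72 154.48 126.83] [ 1.7908e+02 -7.0000e-02  1.2430e+01] [-0.  -0.2 -0.1 -0.   0.4  0. ] [-0.85 -0.75  3.07] 25.47963901619766
```

View pics/z14.png

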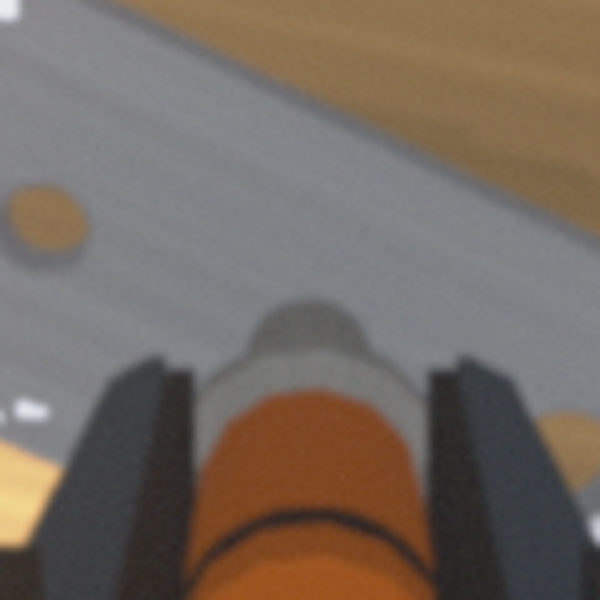

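Run:
```python
from h import *
f=load('ws'); U=lambda p: un(p,(260,190),5); R=rot(f['s']['ee_rot']); t=f['s']['ee_pos']
im=f['img'].astype(float)
def pz(X): 
    p=proj(f,R@np.array(X,float)+t); return ((p-[260,190]+.5)*5-.5)
a=np.linspace(0,2*np.pi,721)
for r in (7.5,9,10.5):
    best=None
    for cx in np.arange(-8,0,.05):
        P=pz([cx+r,-1.3,68]); 
        if best is None or abs(P[1]-300)<best[0]: best=(abs(P[1]-300),cx)
    cx=best[1]; pts=[]
    for z,rr in ((69,r-1),(68,r),(55,r),(40,r)):
        pts.append(np.array([pz([cx+rr*np.cos(q),-1.3+rr*np.sin(q),z]) for q in a]))
    P=np.concatenate(pts); m=np.zeros((600,600),np.uint8); cv2.fillConvexPoly(m,cv2.convexHull(P.astype(np.int32)),255)
    print(r,cx,[(y,np.ptp(np.where(m[y])[0])) for y in (305,310,320,330,340)])
    n,y=[],0
z=cv2.imread('pics/z14.png').astype(int).sum(2)
for y in (305,310,320,330,340): print(y,z[y,215:400:5].tolist())
```

```text
7.5 -3.3500000000000165 [(305, np.int64(51)), (310, np.int64(67)), (320, np.int64(86)), (330, np.int64(97)), (340, np.int64(103))]
9 -4.850000000000011 [(305, np.int64(56)), (310, np.int64(73)), (320, np.int64(96)), (330, np.int64(111)), (340, np.int64(119))]
10.5 -6.350000000000006 [(305, np.int64(61)), (310, np.int64(80)), (320, np.int64(105)), (330, np.int64(123)), (340, np.int64(134))]
305 [395, 393, 391, 391, 390, 386, 387, 385, 386, 388, 379, 374, 357, 343, 332, 314, 310, 310, 302, 301, 301, 301, 303, 319, 329, 346, 372, 386, 392, 396, 391, 387, 386, 393, 392, 388, 387]
310 [397, 396, 393, 391, 393, 390, 391, 390, 385, 382, 368, 348, 323, 304, 297, 291, 295, 291, 284, 286, 287, 285, 291, 297, 301, 315, 340, 363, 380, 390, 390, 391, 387, 389, 393, 389, 389]
320 [388, 388, 391, 397, 394, 393, 391, 389, 376, 347, 312, 293, 290, 285, 286, 291, 291, 292, 294, 288, 287, 286, 281, 287, 286, 286, 290, 299, 323, 360, 379, 384, 390, 390, 390, 390, 388]
330 [386, 389, 390, 386, 390, 391, 386, 368, 329, 296, 283, 282, 283, 286, 292, 293, 296, 299, 294, 289, 286, 288, 290, 290, 289, 280, 281, 284, 292, 313, 349, 381, 391, 395, 395, 390, 392]
340 [389, 385, 382, 380, 382, 382, 364, 330, 298, 285, 288, 285, 287, 290, 291, 293, 296, 298, 300, 298, 295, 290, 295, 294, 290, 289, 287, 283, 284, 291, 316, 358, 392, 398, 393, 398, 398]
```

The shaft silhouette widths match an 18 mm shaft, and it bears on hole1 with about 4.5 N without entering. Moving on to hole2.

{"fn": "send_rows", "kwargs": {
  "deltas": [0,0,0,-0.011,0]
}}

```text
time_s: 9.25
ee_pos: [567.7, 154.4, 136.8]
ee_rot: [179.1, 0.1, 12.4]
force: [-0.6, 0.1, -1.7]
gripper_width: 25.2
```

```bash
python3 st.py 3
```

```text
9.4 [569.27 154.86 138.84] [179.09  -0.19  12.43] [-0.1  0.5  1.  -0.1 -0.1  0. ] [-0.14 -0.22 -2.1 ] 25.384212684883554
```

{"fn": "send_rows", "kwargs": {
  "deltas": [0,-0.018,0.038,0,0]
}}

```text
time_s: 9.5
ee_pos: [561.2, 116.8, 139.5]
ee_rot: [179.2, -0.4, 12.7]
force: [0.3, -1.2, -1.2]
gripper_width: 25.5
```

```bash
python3 st.py 4; python3 look.py z15
```

```text
9.7 [559.72 113.4  139.46] [179.11  -0.2   12.34] [ 1.2  0.6 -0.9  0.3 -0.3  0. ] [ 0.72 -0.78 -0.87] 25.291513434367328
```

View pics/z15.png

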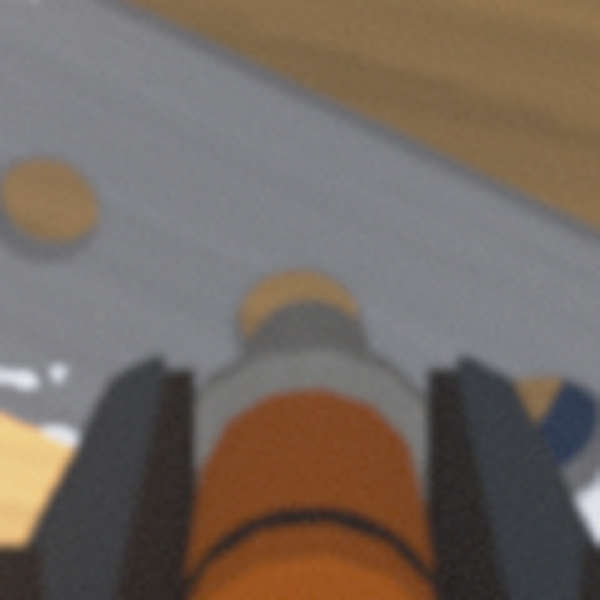

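Run:
```python
from h import *
f=load('ws'); U=lambda p: un(p,(260,190),5); R=rot(f['s']['ee_rot']); t=f['s']['ee_pos']
h1=atz(f,U((46,206)),60); print('h1',h1,'h2 by h1',h1+[-10.4,-40.7,0])
P=[(240,325),(243,305),(258,285),(280,273),(300,269),(325,273),(345,286),(357,305)]
print(circ([atz(f,U(p),60) for p in P]))
print('foot',R@np.array([-4.85,-1.3,69])+t,'foot at plate',R@np.array([-4.85,-1.3,79])+t)
```

```text
h1 [565.83887154 153.42632074  60.        ] h2 by h1 [555.43887154 112.72632074  60.        ]
(array([555.11671811, 112.75165213]), np.float64(9.207869653244842))
foot [554.56616591 111.64875131  70.33106714] foot at plate [554.62415262 111.49707857  60.33238558]
```

{"fn": "send_rows", "kwargs": {
  "deltas": [0,0.0011,-0.0009,0.008,0]
}}

```text
time_s: 9.8
ee_pos: [561.6, 115.0, 132.2]
ee_rot: [179.1, -0.4, 12.3]
force: [-0.6, 0.4, -1.6]
gripper_width: 25.5
```

```bash
python3 st.py 3; python3 look.py z16
cat > ft.py <<'E'
from h import *
f=load('ws'); R=rot(f['s']['ee_rot']); t=f['s']['ee_pos']; print('foot',(R@np.array([-4.85,-1.3,69])+t).round(2))
E
python3 ft.py
```

```text
9.95 [560.25 114.99 130.45] [ 1.7912e+02 -9.0000e-02  1.2380e+01] [-0.  -0.2 -0.5 -0.   0.2 -0.2] [ 0.52 -0.24 -1.16] 25.22047059367662
foot [555.42 114.2   61.09]
```

View pics/z16.png

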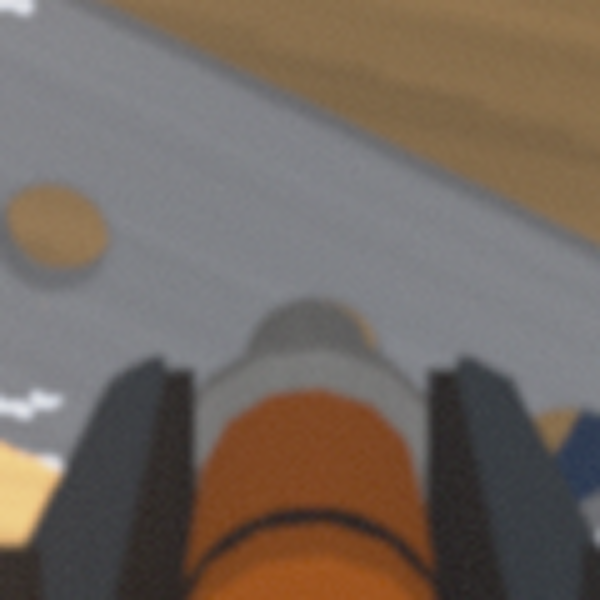

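A sliver of hole2 is visible at the right, so the foot sits about 1.4 mm to the left. Correcting.

{"fn": "send_rows", "kwargs": {
  "deltas": [0,-0.0005,0.0012,0,0]
}}

```text
time_s: 10.05
ee_pos: [560.1, 114.3, 130.2]
ee_rot: [179.1, -0.1, 12.4]
force: [0.3, 0.6, -1.4]
gripper_width: 25.4
```

```bash
python3 st.py 3; python3 look.py z17; python3 ft.py
```

```text
10.2 [560.05 113.95 130.36] [ 1.7912e+02 -8.0000e-02  1.2400e+01] [-0.1 -0.1 -0.2  0.1  0.1  0. ] [-0.22  0.21 -1.73] 25.34301942339189
foot [555.25 113.21  61.22]
```

View pics/z17.png

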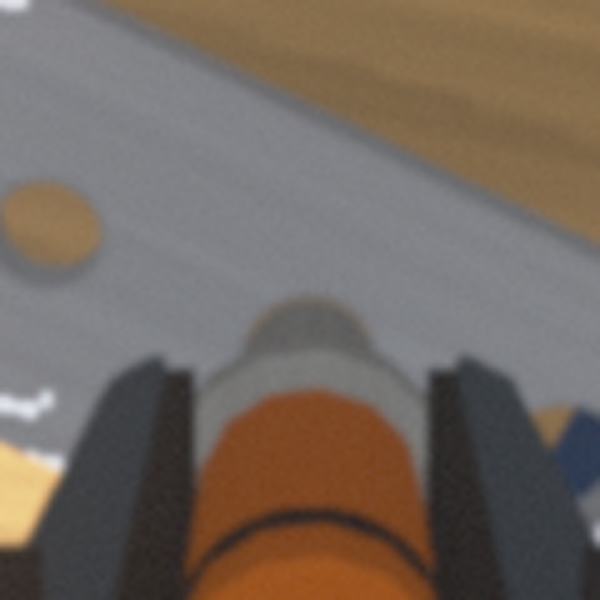

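A thin, even brown rim shows around the foot, so it is concentric with hole2. Lowering.

{"fn": "send_rows", "kwargs": {
  "deltas": [0,0,0,0.0025,0]
}}

```text
time_s: 10.3
ee_pos: [560.4, 114.1, 128.2]
ee_rot: [179.1, -0.1, 12.4]
force: [-1.2, -0.4, -0.2]
gripper_width: 25.3
```

```bash
python3 st.py 2; python3 ft.py
```

```text
10.4 [559.78 113.94 127.67] [ 1.7912e+02 -4.0000e-02  1.2410e+01] [-0.1 -0.2 -0.2  0.   0.1  0.1] [-0.3  -0.84 -0.39] 25.13706543192967
foot [555.19 113.18  58.62]
```

{"fn": "send_rows", "kwargs": {
  "deltas": [0,0,0.0002,0.002,0]
}}

```text
time_s: 10.5
ee_pos: [559.8, 113.8, 126.0]
ee_rot: [179.1, -0.0, 12.4]
force: [-2.0, -0.5, 2.6]
gripper_width: 25.3
```

```bash
python3 st.py 2; python3 look.py z18; python3 ft.py
```

```text
10.6 [559.32 113.64 125.38] [1.7914e+02 2.0000e-02 1.2400e+01] [ 0.   0.1 -0.1  0.  -0.1 -0. ] [-0.74  0.09 -1.51] 25.434299591220555
foot [554.61 112.86  56.47]
```

View pics/z18.png

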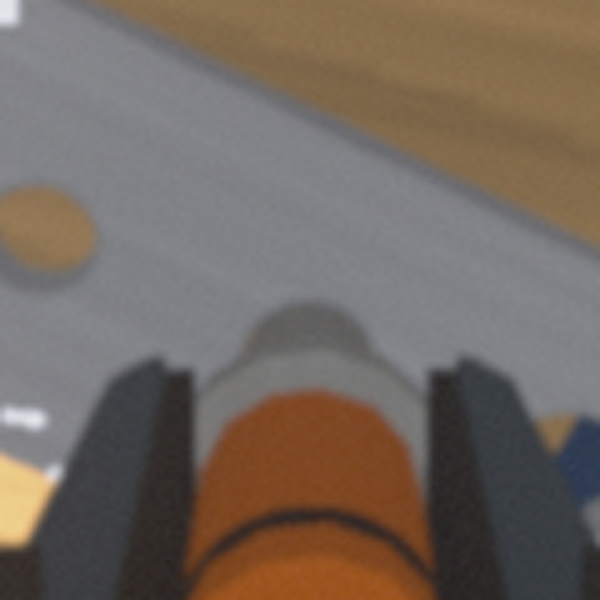

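The foot is 3.5 mm below the top with no load, so it is entering. Continuing in small steps and watching the force.

{"fn": "send_rows", "kwargs": {
  "deltas": [0,0,0,0.003,0]
}}

```text
time_s: 10.7
ee_pos: [559.2, 113.6, 122.4]
ee_rot: [179.1, 0.0, 12.4]
force: [-0.5, -0.7, -0.6]
gripper_width: 25.2
```

```bash
python3 st.py 2; python3 ft.py
```

```text
10.8 [559.11 113.51 121.78] [1.7913e+02 6.0000e-02 1.2400e+01] [ 0.1 -0.1 -0.5 -0.   0.4 -0. ] [-0.1   1.12 -0.97] 25.25206245449541
foot [554.09 112.73  52.66]
```

{"fn": "send_rows", "kwargs": {
  "deltas": [0,0,0,0.004,0]
}}

```text
time_s: 10.9
ee_pos: [559.1, 113.5, 117.9]
ee_rot: [179.1, 0.1, 12.4]
force: [-0.5, -0.2, -1.7]
gripper_width: 25.5
```

```bash
python3 st.py 2; python3 ft.py
```

```text
11.0 [558.94 113.39 117.04] [1.7913e+02 1.0000e-01 1.2410e+01] [ 0.  -0.2 -0.5  0.   0.3 -0. ] [ 0.06  0.28 -1.2 ] 25.160363349090634
foot [553.83 112.55  47.85]
```

{"fn": "send_rows", "kwargs": {
  "deltas": [0,0,0,0.006,0]
}}

```text
time_s: 11.1
ee_pos: [559.0, 113.4, 111.3]
ee_rot: [179.1, 0.1, 12.4]
force: [-2.2, 0.5, -0.6]
gripper_width: 24.8
```

```bash
python3 st.py 2; python3 ft.py
```

```text
11.2 [558.62 113.13 110.04] [1.7912e+02 1.6000e-01 1.2410e+01] [-0.1 -0.3 -0.9 -0.   0.2  0.1] [ 0.65 -0.99 -2.21] 25.37109999093582
foot [553.43 112.32  40.79]
```

{"fn": "send_rows", "kwargs": {
  "deltas": [0,0,0,0.006,0]
}}

```text
time_s: 11.3
ee_pos: [558.8, 113.2, 104.3]
ee_rot: [179.1, 0.1, 12.4]
force: [-0.7, 1.1, -1.5]
gripper_width: 25.1
```

```bash
python3 st.py 2; python3 ft.py
```

```text
11.4 [558.42 112.98 103.07] [179.12   0.21  12.42] [ 0.  -0.3 -0.9 -0.1  0.4  0. ] [ 0.19 -0.72 -0.81] 25.077729558949223
foot [553.15 112.07  33.78]
```

{"fn": "send_rows", "kwargs": {
  "deltas": [0,0,0,0.006,0]
}}

```text
time_s: 11.5
ee_pos: [558.7, 113.1, 97.4]
ee_rot: [179.1, 0.2, 12.4]
force: [-1.4, 0.9, -1.2]
gripper_width: 25.0
```

```bash
python3 st.py 2; python3 ft.py
```

```text
11.6 [558.25 112.83  96.13] [179.11   0.25  12.42] [ 0.  -0.4 -0.8 -0.1  0.5  0. ] [-0.39 -0.08 -1.84] 25.137247029966332
foot [552.95 111.91  26.87]
```

{"fn": "send_rows", "kwargs": {
  "deltas": [0,0,0,0.004,0]
}}

```text
time_s: 11.7
ee_pos: [558.5, 112.9, 92.3]
ee_rot: [179.1, 0.2, 12.4]
force: [-1.4, -0.1, -0.3]
gripper_width: 25.1
```

```bash
python3 st.py 2; python3 ft.py
```

```text
11.8 [558.25 112.75  91.55] [179.11   0.26  12.43] [-0.  -0.4 -0.6 -0.1  0.4  0. ] [ 0.27  0.61 -2.2 ] 25.292112180856755
foot [553.   111.82  22.33]
```

{"fn": "send_rows", "kwargs": {
  "deltas": [0,0,0,0.002,0]
}}

```text
time_s: 11.9
ee_pos: [558.4, 112.8, 89.7]
ee_rot: [179.1, 0.2, 12.4]
force: [-0.9, 0.2, -0.5]
gripper_width: 25.2
```

```bash
python3 st.py 2; python3 ft.py; python3 look.py z19
```

```text
12.0 [558.35 112.75  89.42] [179.11   0.24  12.42] [-0.  -0.2 -0.1 -0.   0.4  0. ] [-0.45  0.5  -1.54] 25.11778168646569
foot [553.22 111.86  20.27]
```

View pics/z19.png

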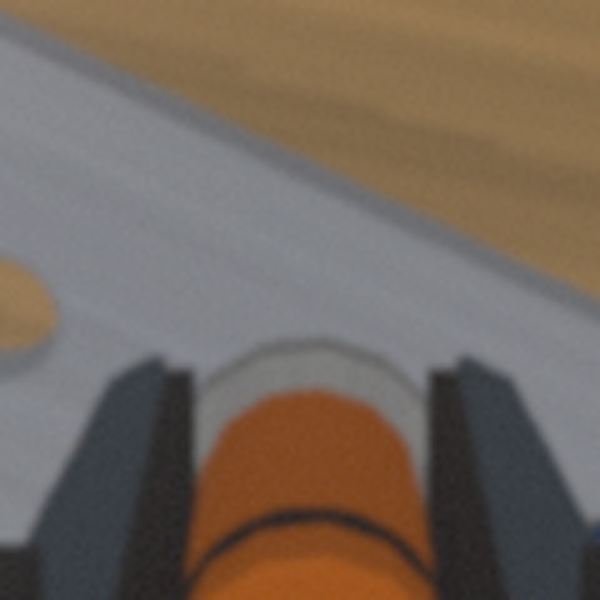

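Only a fraction of a millimetre is left, and the shaft is out of sight in the hole. Seating the flange gently.

{"fn": "send_rows", "kwargs": {
  "deltas": [0,0,0,0.0015,0]
}}

```text
time_s: 12.1
ee_pos: [558.4, 112.7, 88.2]
ee_rot: [179.1, 0.2, 12.4]
force: [-3.1, 0.1, 1.8]
gripper_width: 25.7
```

```bash
python3 st.py 2; python3 ft.py
```

```text
12.2 [558.39 112.73  88.28] [179.11   0.23  12.42] [-0.  -0.3 -0.1  0.1  0.2  0. ] [-1.62  0.99  3.9 ] 25.266831614947282
foot [553.3  111.85  19.11]
```

The flange is seated with about 5 N. Opening.

{"fn": "send_rows", "kwargs": {
  "deltas": [0.5,0,0,0,0,0.7,0,0,0,0,1,0,0,0,0,1,0,0,0,0,1,0,0,0,0,1,0,0,0,0,1,0,0,0,0]
}}

```text
time_s: 12.9
ee_pos: [560.3, 112.4, 88.9]
ee_rot: [179.0, -0.0, 12.4]
force: [-0.5, -0.1, 0.6]
gripper_width: 78.5
```

```bash
python3 st.py 2
```

```text
13.0 [560.25 112.42  88.85] [ 1.7904e+02 -1.0000e-02  1.2450e+01] [-0.1 -0.  -0.  -0.  -0.1  0.1] [0.67 0.38 0.77] 86.56291260536008
```

View pics/ws.png

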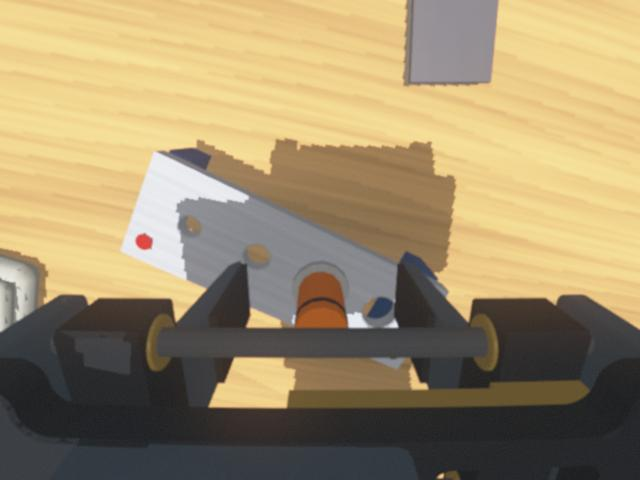

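The jaws are open and the rod stands in hole2 with its flange on the plate at about (320,285). Retreating upward.

{"fn": "send_rows", "kwargs": {
  "deltas": [1,0,0,-0.03,0,1,0,0,-0.03,0,1,0,0,-0.04,0]
}}

```text
time_s: 13.3
ee_pos: [555.9, 113.3, 185.1]
ee_rot: [179.1, 0.9, 12.4]
force: [0.3, 0.3, -0.6]
gripper_width: 90.9
```

```bash
python3 st.py 3
python3 - <<'E'
from h import *
g=snap('scene','s9'); t=load('ws'); 
a=cv2.cvtColor(g['img'],cv2.COLOR_RGB2BGR)[190:340,220:400]; b=cv2.cvtColor(t['img'],cv2.COLOR_RGB2BGR)[120:330,200:410]
c=np.zeros((600,800,3),np.uint8); c[:375,:450]=cv2.resize(a,(450,375),interpolation=cv2.INTER_CUBIC); c[:350,450:]=cv2.resize(b,(350,350),interpolation=cv2.INTER_CUBIC)
cv2.imwrite('pics/fin.png',c)
E
```

```text
13.45 [558.96 113.9  188.66] [179.05   0.23  12.44] [-0.   2.1  4.3 -0.  -0.4  0. ] [ 0.08  0.07 -1.38] 91.35877004467989
```

View pics/fin.png

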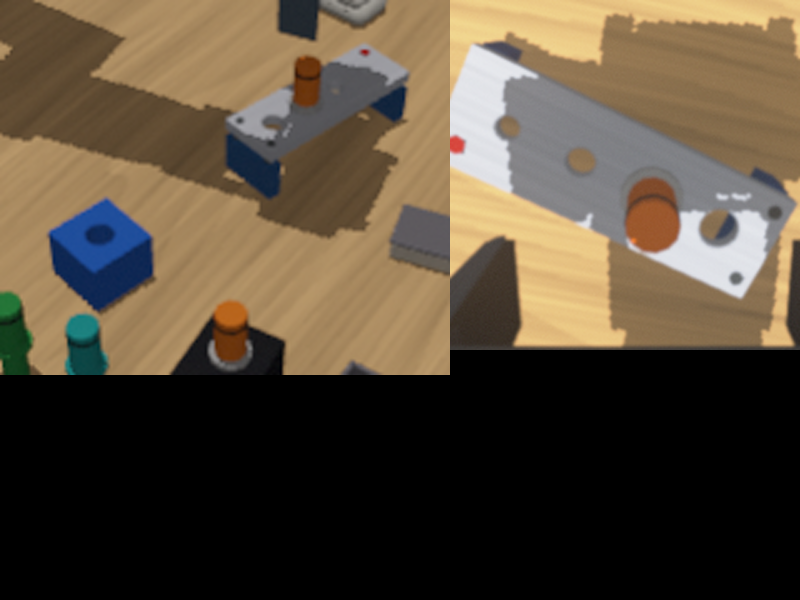

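View pics/s9.png

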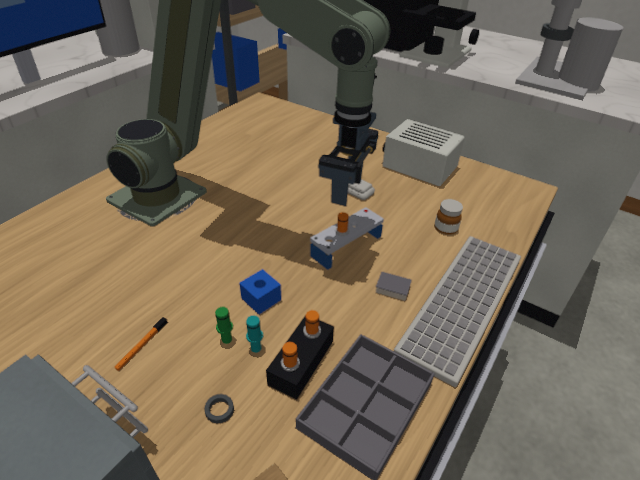

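The rod stands upright in hole2 (right crop, about (652,195)) with its flange on the plate. The stand is empty, the rack rods and clutter haven't moved, and the gripper is clear.

```bash
python3 -c "
from h import *
print(job_done())"
```

```text
the job is handed in; nothing more can be done
None
```

I gauged the rod from the blue stand as the 18 mm one and left it released in the 19 mm hole, the third along. The job was handed in at about 13.5 s.

- **13 mm hole:** the rod bore on the mouth with about 6 N and did not enter.
- **16 mm hole:** the first press, with about 5 N, was 1–2 mm off centre. I lifted, re-centred and pressed again, and it bore with about 4.5 N and did not enter. The shaft's width in the wrist picture also matched 18 mm.
- **19 mm hole:** after centring, the rod went in without noticeable load. I seated the flange with about 5 N and then let go.

**Last checks:** the wrist and scene pictures show the rod upright with its flange on the plate. The stand is empty, the rack rods and other objects look unmoved, and the gripper is open about 60 mm above the rod.

**What disagreed:** while lowering the rod, my computed foot position drifted up to about 2 mm from the hole axis, but no side load showed. I put this down to tool tilt and pose error. The final tilt and foot offset were judged by eye, not measured.

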